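Unstack the nut containers into their trays

ROBOT

A 6-joint arm with a two-finger parallel gripper is mounted at the origin on the work surface. World frame = base frame: x ahead of the robot, y to its left, z up, the work surface at z = 0. Lengths are in m, angles in rad, forces in N, time in s.
With the tool pointing down it reaches from about 0.325 to 0.775 m from the base axis. Payload 5.5 kg.
Tool frame: the origin (TCP) lies at the very end of the fingers, on their centre line; the grasp point (between the pads) lies 19 mm behind it; z points along the fingers, y is the line along which they close (so a half turn about z gives the same grasp; the last joint's range is limited). The gripper opens to 85 mm and grips with 20 to 120 N. Pads are 22 mm wide; open, the fingers measure 114 mm over their backs; the gripper's body (76 mm by 85 mm) begins 54 mm behind the grasp point. The pads swing forward as they close: fully open they stand 13 mm farther back than shut.
Start: joints at [1.081, 0.091, 1.231, -0, 1.82, -0.057], TCP at [0.252, 0.545, 0.231] pointing down, gripper open.
Joint ranges: [-2.87, 2.87], [-0.86, 2.18], [0.17, 2.46], [-1.51, 4.65], [0.06, 2.69], [-2.65, 2.65]. Speed limits (rad/s): [2.57, 2.57, 3.01, 3.14, 3.14, 3.14].

INTERFACE

Orientations are given as a rotation vector (axis times angle).
In Python, from cell import * gives the robot as it stands.
- The arm moves only by the shell command python3 -m creep 'ROWS' [FORCE]. ROWS is JSON, a list of rows, each a list of 3 entries, a list of its own where there are three numbers: the shift along the tool's x, y, z scaled (see below), then the turn, a rotation vector about the tool's x, y, z scaled (see below), then the gripper's target within -1 to 1 (fully open at 1, half-way at 0, shut at -1). A call has 1 to 12 rows; each row is the pose to reach, as a shift and turn from the pose commanded when the call began, along the tool's axes at that moment; what a row does not reach only later rows make up. The controller multiplies each number of a shift by 0.4 m and each number of a turn by 60 degrees. A row lasts 1/10 s, in which the tool goes at most 50 mm and 8.59 degrees, less where a joint would pass 70% of its speed; a pose out of reach is approached as far as the arm can. A call with a number of a shift or a turn outside -1 to 1 is refused whole. A call with a gripper value outside its range is refused whole. The fingers move at their own pace and stop on an object; FORCE is the grip in N (left out, the last holds). Time passes only in rows, so rows that repeat a pose let the fingers close. It gives the time, the measured TCP pose, the force, the opening and the grip force at its end, in the units of the state.
- observe(): the state, without advancing time (a new reading comes with each control period).
- snapshot(name): name is "scene" or "top" or "wrist"; returns a dict with "pixels" (384x512x3 uint8, red, green, blue), "mtx" (3x3 intrinsics, pixels), "R" (3x3) and "t" (3): a world point X has camera coordinates R X + t; the wrist camera has in their place "T_tool_cam" (4x4, takes a point from camera to tool coordinates, whose origin is the TCP and whose axes are the flange's). Camera axes: x right, y down, z forward; pixel columns grow to the right and rows downward; lengths in m; the calibration is good to about 2 mm. A picture is of the moment at which its call begins: read the wrist's pose just before it. There is no depth.
- hand_in(): hands the job in; it is judged then, once.
The state is a dict: "time_s": time; "joint_pos": joint angles; "dq": joint speeds; "joint_efforts": joint torques, N m; "eef_pos": TCP position; "orientation": TCP orientation; "ft_force": force on the tool from outside, world axes, zero at the start; "moment": the same for the moment, N m; "finger_gap": finger opening in m; "finger_force": force on a finger pad.
Only numpy, scipy, OpenCV 4.12 (cv2) and the standard library are available. Lean on these libraries where they do the work, as an engineer would, in place of code of your own. Each camera call takes 0.05 s, during which the arm holds its last target. There are 200 camera calls.

TASK

After the walnut cracking, take the stack of four closed containers apart and set each one gently, not dropped, into the low wooden tray of its own shape (rectangular, oval, square, round), upright and flat on the tray's floor inside the rim. Keep every container upright on the way, and leave the mug and the tub of walnuts where they stand.

Things in the scene. Friction and masses are not known exactly. Their poses are not given: they have to be found in the camera images.
- rect_tin_center (a point): Long rectangular storage tin, bare steel, flat lid; the lowest of the stack. 116 mm along its x, 62 mm along its y, 55 mm high, upright, loose, under 0.45 kg. Point: its centre, half-way up (27.5 mm above its underside); z up. Grasp it across y (62 mm).
- rect_tray_floor (a point): Bare wooden tray, fixed to the table, of the rectangular tin's shape: a flat floor 4 mm above the table inside a low rim 6 mm wide whose top is 8 mm above the table. Inside the rim 140 mm along its x, 86 mm along its y, 12 mm more than the rectangular tin on every side. Point: centre of the floor's upper face; z up.
- oval_tin_center (a point): Oval white plastic box with flat lid (two straight parallel sides 34 mm long, joined by half-round ends); second from the bottom, on the rectangular tin. 88 mm along its x, 54 mm along its y, 50 mm high, upright, loose, under 0.45 kg. Point: its centre, half-way up (25 mm above its underside); z up. Grasp it across y (54 mm).
- oval_tray_floor (a point): Bare wooden tray, fixed to the table, of the oval box's shape: a flat floor 4 mm above the table inside a low rim 6 mm wide whose top is 8 mm above the table. Inside the rim 112 mm along its x, 78 mm along its y, 12 mm more than the oval box on every side. Point: centre of the floor's upper face; z up.
- square_tin_center (a point): Square grey plastic box with flat lid; third from the bottom, on the oval box. 44 mm along its x, 44 mm along its y, 50 mm high, upright, loose, under 0.45 kg. Point: its centre, half-way up (25 mm above its underside); z up. Grasp it across y (44 mm).
- square_tray_floor (a point): Bare wooden tray, fixed to the table, of the square box's shape: a flat floor 4 mm above the table inside a low rim 6 mm wide whose top is 8 mm above the table. Inside the rim 68 mm along its x, 68 mm along its y, 12 mm more than the square box on every side. Point: centre of the floor's upper face; z up.
- round_tin_center (a point): Round amber glass jar with flat aluminium lid; on top of the stack, on the square box. 36 mm along its x, 36 mm along its y, 50 mm high, upright, loose, under 0.45 kg. Point: its centre, half-way up (25 mm above its underside); z up. Any grasp direction will do.
- round_tray_floor (a point): Bare wooden tray, fixed to the table, of the round jar's shape: a flat floor 4 mm above the table inside a low rim 6 mm wide whose top is 8 mm above the table. Inside the rim 60 mm along its x, 60 mm along its y, 12 mm more than the round jar on every side. Point: centre of the floor's upper face; z up.
- mug: Bystander: white ceramic mug, 76 mm across, 90 mm high, handle towards its +y. Origin: centre of its underside.
- tub: Bystander: white plastic tub filled with walnuts, 110 mm across the rim, 85 mm high. Origin: centre of its underside.
There are look-alikes about, which are no part of the job. Leave any blue or green look-alike of the part that bears square_tin_center alone.

How it is judged:
By the outcome, as a careful person would: the job done as asked, in the order asked, and still so for the second after the job is handed in, with the robot touching nothing.
It also fails if it takes over 120 s, if anything falls off the work surface, if the arm or the gripper's body presses on something with over 40 N, if the wrist force passes 120 N, or if a joint passes its speed limit or range.

## Working session

There is one attempt and no reset: what is moved stays moved. The work goes in short steps, Python scripts to look and compute and a shell command to move; the robot and the scene stay as the last step left them, time stands still between calls to the robot, and variables do not carry over. Pictures are saved under pics/ and viewed, at most 14 in all, crops included, and the job is handed in when it is done.

```bash
ls; mkdir -p pics; python3 - <<'E'
from cell import *
import cv2
print(observe())
for n in ["scene","top"]:
    s=snapshot(n); cv2.imwrite(f"pics/{n}0.png",s["pixels"][:,:,::-1]); print(n,s["mtx"],s["R"],s["t"])
    import numpy as np; print(-s["R"].T@s["t"])
s=snapshot("wrist"); print(s["T_tool_cam"],s["mtx"])
E
```

```text
pics
{'time_s': 0.0, 'joint_pos': array([ 1.08127639e+00,  9.18974800e-02,  1.23188909e+00, -2.62112699e-05,
        1.81978953e+00, -5.66967274e-02]), 'dq': array([ 0.00106681, -0.00076555,  0.00015053, -0.00115265, -0.00148382,
       -0.00054579]), 'joint_efforts': array([ 1.52496821e-03, -4.58723438e+01, -4.18030035e+01,  1.16115443e-04,
        1.15458874e-02, -3.78896743e-05]), 'eef_pos': array([0.251538  , 0.54442188, 0.23012593]), 'orientation': array([-6.74482559e-01, -3.06781049e+00,  3.01039511e-03]), 'ft_force': array([ 0.35674312, -0.57366626,  1.84505086]), 'moment': array([ 0.01067009, -0.01396386,  0.05028108]), 'finger_force': 0.0, 'finger_gap': 0.08531784275992589}
scene [[485.03863064   0.         257.799133  ]
 [  0.         485.03863064 201.12249848]
 [  0.           0.           1.        ]] [[-0.77035469  0.63757357  0.00732107]
 [ 0.4242208   0.52107338 -0.74062085]
 [-0.4760151  -0.56743499 -0.67188329]] [ 0.34353919 -0.15164249  1.72424869]
[1.14974533 0.8383844  1.04366923]
top [[489.97277033   0.         259.24399707]
 [  0.         489.97277033 194.53104952]
 [  0.           0.           1.        ]] [[ 0.01699177 -0.9997497   0.01455362]
 [-0.99249831 -0.0186275  -0.12083093]
 [ 0.12107179 -0.01239132 -0.99256641]] [0.03759705 0.53707144 1.56846649]
[0.34250661 0.06702731 1.62115483]
[[-1.20401825e-03 -9.44583810e-01 -3.28268146e-01  8.49250571e-02]
 [ 9.99999249e-01 -1.06238461e-03 -6.10799586e-04 -3.73683969e-05]
 [ 2.28204374e-04 -3.28268635e-01  9.44584380e-01 -1.41361233e-01]
 [ 0.00000000e+00  0.00000000e+00  0.00000000e+00  1.00000000e+00]] [[290.25998495   0.         257.05520847]
 [  0.         290.25998495 189.53579216]
 [  0.           0.           1.        ]]
```

View pics/scene0.png

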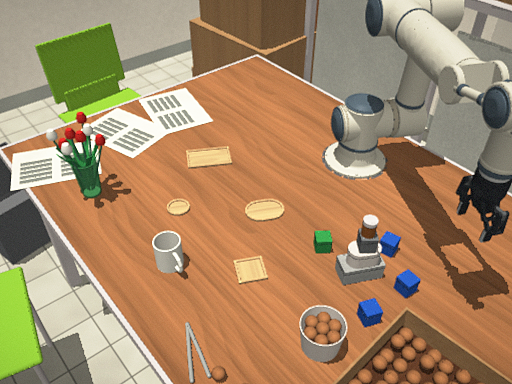

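View pics/top0.png

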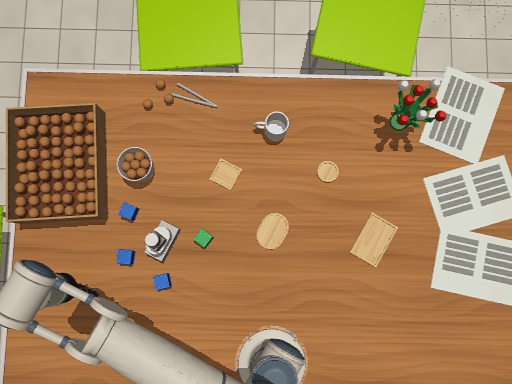

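The scene view shows the stack at about (365,250), with the trays at rect (208,157), oval (265,210), round (178,207) and square (250,269). In the top view the stack is at about (160,240), the trays at (374,240), (272,231), (327,172) and (226,174), and the blue/green cubes lie around the stack.

```bash
cat > h.py <<'E'
import numpy as np, cv2
from cell import *
from scipy.spatial.transform import Rotation as Ro
def cam(name):
    st=observe(); s=snapshot(name)
    if name=="wrist":
        T=np.eye(4);T[:3,:3]=Ro.from_rotvec(st["orientation"]).as_matrix();T[:3,3]=st["eef_pos"]
        M=T@s["T_tool_cam"]; s["R"]=M[:3,:3].T; s["t"]=-s["R"]@M[:3,3]
    return s
def ray(s,uv,z):
    c=-s["R"].T@s["t"]; d=s["R"].T@np.linalg.inv(s["mtx"])@np.array([uv[0],uv[1],1.])
    return c+d*(z-c[2])/d[2]
def proj(s,X):
    p=s["mtx"]@(s["R"]@np.array(X)+s["t"]); return p[:2]/p[2]
def cont_world(s,c,z): return np.array([ray(s,p,z)[:2] for p in c.reshape(-1,2)])
def rect(P):
    (c,sz,a)=cv2.minAreaRect((P*1000).astype(np.float32)); c=np.array(c)/1000
    if sz[0]<sz[1]: sz=sz[::-1]; a-=90
    return np.round(c,4),np.round(sz,1),round((a+90)%180-90,1)  # long axis yaw deg
E
python3 - <<'E'
from h import *
out=[]
for n in ["top","scene"]:
    s=cam(n); I=s["pixels"]; hsv=cv2.cvtColor(I,cv2.COLOR_RGB2HSV)
    m=cv2.inRange(hsv,(12,50,170),(28,160,255))
    m=cv2.morphologyEx(m,cv2.MORPH_CLOSE,np.ones((3,3)))
    for c in cv2.findContours(m,cv2.RETR_EXTERNAL,cv2.CHAIN_APPROX_NONE)[0]:
        if cv2.contourArea(c)>150: 
            P=cont_world(s,c,.006)
            M=cv2.moments((P*1e4).astype(np.float32)); print(n,c.reshape(-1,2).mean(0).astype(int),rect(P),np.round([M['m10']/M['m00']/1e4,M['m01']/M['m00']/1e4],4))
    u=(120,195,100,100) if n=="top" else (305,205,130,90)
    out.append(cv2.resize(I[u[1]:u[1]+u[3],u[0]:u[0]+u[2]],(400,400*u[3]//u[2]),interpolation=cv2.INTER_CUBIC))
h=max(o.shape[0] for o in out)
out=[cv2.copyMakeBorder(o,0,h-o.shape[0],0,0,0) for o in out]
cv2.imwrite("pics/crop.png",np.hstack(out)[:,:,::-1])
E
```

```text
top [431 379] (array([-0.0431, -0.5112]), array([166.7,  24.6]), -89.2) [-0.045  -0.5184]
top [ 54 362] (array([-0.0009,  0.6632]), array([384.6, 125.7]), 79.1) [0.0078 0.7148]
top [ 63 329] (array([0.1007, 0.6627]), array([162.1,  44.4]), 67.0) [0.0925 0.6596]
top [ 56 310] (array([0.1524, 0.6928]), array([120.1,  28.3]), -89.1) [0.1519 0.6926]
top [100 235] (array([0.3902, 0.5483]), array([297.4,  78.3]), -89.0) [0.3867 0.5346]
top [499 159] (array([ 0.6615, -0.747 ]), array([111.5,  75.3]), 83.9) [ 0.6798 -0.7529]
top [505 105] (array([ 0.8615, -0.7844]), array([89. , 55.4]), -6.1) [ 0.8513 -0.7871]
top [252 237] (array([0.4233, 0.0633]), array([1680.1,  969.7]), -89.8) [ 0.4636 -0.028 ]
top [283  79] (array([ 0.9375, -0.0314]), array([349.3,  17.7]), -88.7) [0.9369 0.0173]
scene [461 258] (array([0.119 , 0.5092]), array([105.5,  82.3]), 64.7) [0.1189 0.5092]
scene [ 26 147] (array([ 0.8712, -0.7826]), array([163.1, 101.8]), -0.9) [ 0.8574 -0.7885]
scene [119 112] (array([ 0.535 , -0.7648]), array([238.7, 193.3]), -12.1) [ 0.4755 -0.7765]
scene [300 251] (array([ 0.3577, -0.0212]), array([1628. , 1189.1]), -90.0) [ 0.3655 -0.0851]
scene [246  38] (array([-0.3976, -1.1235]), array([583.1, 295.4]), -84.5) [-0.2897 -1.1035]
```

View pics/crop.png

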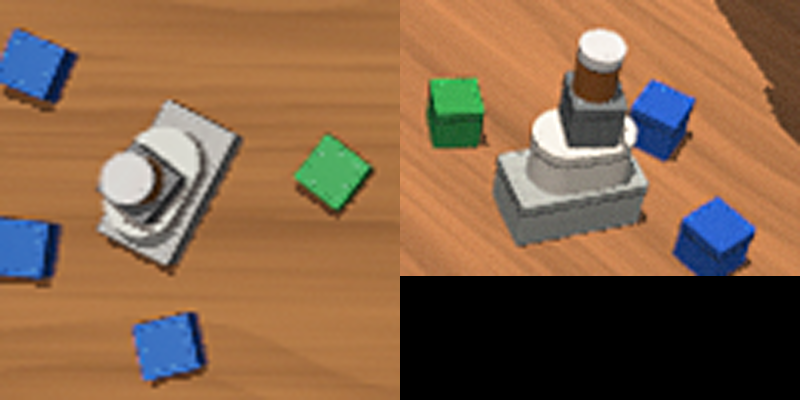

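The crop shows the stack intact: the jar lid is at crop (131,179), the oval is below it and the rect tin is aligned with the long axis. I'll tighten the tray mask and measure the layers.

```bash
python3 - <<'E'
from h import *
S={}
for n,pts in [("top",[(226,174),(374,240),(272,231),(327,172),(226,200),(300,200)]),("scene",[(250,270),(208,157),(265,210),(178,207),(220,200),(300,230)])]:
    s=S[n]=cam(n); hsv=cv2.cvtColor(s["pixels"],cv2.COLOR_RGB2HSV)
    m0=hsv[:,:,1]; print(n,[hsv[v-2:v+3,u-2:u+3].reshape(-1,3).mean(0).astype(int).tolist() for u,v in pts])
    t=np.mean([hsv[v-2:v+3,u-2:u+3].reshape(-1,3).mean(0) for u,v in pts[:4]],0); w=np.mean([hsv[v-2:v+3,u-2:u+3].reshape(-1,3).mean(0) for u,v in pts[4:]],0)
    mid=(t+w)/2
    m=((hsv[:,:,1]<mid[1])&(hsv[:,:,2]>mid[2]-25)).astype(np.uint8)
    m=cv2.morphologyEx(m,cv2.MORPH_CLOSE,np.ones((3,3)))
    for c in cv2.findContours(m,cv2.RETR_EXTERNAL,cv2.CHAIN_APPROX_NONE)[0]:
        if cv2.contourArea(c)>150 and any(cv2.pointPolygonTest(c,(float(p[0]),float(p[1])),False)>0 for p in pts[:4]):
            P=cont_world(s,c,.007); print(n,c.reshape(-1,2).mean(0).astype(int),rect(P))
# stack from contour corners (crop coordinates read from picture)
s=S["top"]; f=lambda x,y:(120+x/4-.5+.125*4*0.25,195+y/4-.5+.125)
print("rect corners",[np.round(ray(s,f(*p),.055)[:2],4).tolist() for p in [(168,102),(240,138),(172,266),(101,226)]])
hsv=cv2.cvtColor(s["pixels"],cv2.COLOR_RGB2HSV)
m=((hsv[:,:,1]<60)&(hsv[:,:,2]>110)).astype(np.uint8); m[:, :140]=0;m[:,185:]=0;m[:215]=0;m[270:]=0
c=max(cv2.findContours(m,cv2.RETR_EXTERNAL,cv2.CHAIN_APPROX_NONE)[0],key=cv2.contourArea)
print("stack",rect(cont_world(s,c,.055)))
print("jar lid",np.round(ray(s,f(131,179),.205),4))
E
```

```text
top [[18, 105, 214], [18, 105, 214], [18, 105, 208], [17, 105, 209], [13, 154, 166], [13, 153, 172]]
top [272 230] (array([0.4215, 0.0018]), array([122.3,  91.1]), -26.0)
top [373 239] (array([ 0.3989, -0.3326]), array([153.4,  99.5]), -30.0)
top [327 170] (array([ 0.6231, -0.1801]), array([70.4, 67.8]), -88.9)
top [225 173] (array([0.6073, 0.1608]), array([84.1, 81.2]), 64.2)
scene [[20, 104, 243], [19, 104, 242], [19, 105, 241], [19, 104, 241], [12, 150, 204], [12, 149, 195]]
scene [249 268] (array([0.6081, 0.1616]), array([81.5, 81.1]), 63.3)
scene [264 209] (array([0.4226, 0.0028]), array([119.7,  91.4]), -39.1)
scene [177 205] (array([ 0.6245, -0.1787]), array([69.7, 64.7]), -39.1)
scene [207 156] (array([ 0.3997, -0.3316]), array([152.5,  99.9]), -29.4)
rect corners [[0.4454, 0.3575], [0.4178, 0.2992], [0.3159, 0.3491], [0.3463, 0.4064]]
stack (array([0.3861, 0.3642]), array([115.7,  80.2]), -26.0)
jar lid [0.3798 0.3539 0.205 ]
```

Trays agree between the two views to within 1–2 mm and match their given sizes; the stack's long axis is at about -26°. Next I'll move above the stack for a wrist view.

```bash
python3 -m creep '[[[0,0,-0.2],[0,0,0],1],[[-0.12,-0.08,-0.22],[0,0,0],1],[[-0.25,-0.15,-0.22],[0,0,0],1],[[-0.37,-0.22,-0.22],[0,0,0],1],[[-0.49,-0.3,-0.22],[0,0,0],1],[[-0.49,-0.3,-0.22],[0,0,0],1],[[-0.49,-0.3,-0.22],[0,0,0],1],[[-0.49,-0.3,-0.22],[0,0,0],1],[[-0.49,-0.3,-0.22],[0,0,0],1]]' 40
python3 - <<'E'
from h import *
s=cam("wrist"); I=s["pixels"]; cv2.imwrite("pics/w1.png",I[:,:,::-1])
print([(n,proj(s,p).round()) for n,p in [("jar",(.3798,.3539,.205)),("rect",(.3814,.3531,.055))]])
E
```

```text
time_s: 1.25
eef_pos: [0.3788, 0.3543, 0.3192]
orientation: [-0.673, -3.068, -0.0]
ft_force: [-1.2, 0.2, -0.2]
finger_gap: 0.0852
finger_force: 0.0
[('jar', array([257., 187.])), ('rect', array([257., 154.]))]
```

View pics/w1.png

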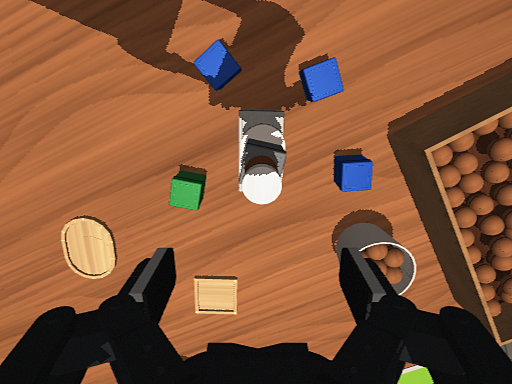

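The wrist view shows the jar lid at about (262,185), with the square box turned slightly behind it; the rect tin runs vertically at x≈262. Measuring the jar lid and zooming in.

```bash
python3 - <<'E'
from h import *
s=cam("wrist"); I=s["pixels"]; hsv=cv2.cvtColor(I,cv2.COLOR_RGB2HSV)
m=((hsv[:,:,1]<50)&(hsv[:,:,2]>225)).astype(np.uint8); m[:160]=0; m[215:]=0; m[:,:235]=0; m[:,290:]=0
c=max(cv2.findContours(m,cv2.RETR_EXTERNAL,cv2.CHAIN_APPROX_NONE)[0],key=cv2.contourArea)
P=cont_world(s,c,.205); print("jar",rect(P), cv2.minEnclosingCircle((P*1000).astype(np.float32)))
x=I[95:215,220:310]; cv2.imwrite("pics/w1c.png",cv2.resize(x,(450,600),interpolation=cv2.INTER_CUBIC)[:,:,::-1])
E
```

```text
jar (array([0.3819, 0.3562]), array([38.2, 30.3]), 66.8) ((378.433349609375, 357.7635192871094), 19.834016799926758)
```

View pics/w1c.png

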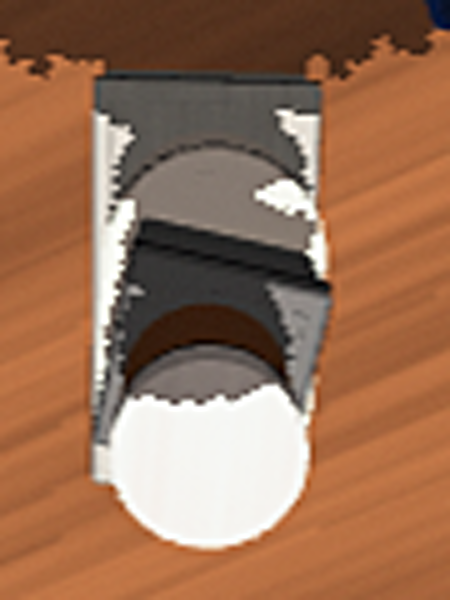

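```bash
cat >> h.py <<'E'
def to(xyz,yaw=None):
    """print scaled shift and turn about tool z from present pose to TCP xyz with closest yaw (deg, mod 180) of tool x"""
    st=observe(); R=Ro.from_rotvec(st["orientation"]).as_matrix(); d=R.T@(np.array(xyz)-st["eef_pos"])
    psi=np.degrees(np.arctan2(R[1,0],R[0,0])); t=0 if yaw is None else (psi-yaw+90)%180-90
    full=Ro.from_matrix(R.T@Ro.from_euler('z',psi-t,degrees=True).as_matrix()@np.diag([1,-1,-1.])).as_rotvec()
    print("shift",np.round(d/.4,3),"turn",np.round(np.degrees(full)/60,3),"psi",psi.round(1),"turn deg",round(t,1),"q6",st["joint_pos"][5].round(2),"eef",st["eef_pos"].round(4))
E
python3 - <<'E'
from h import *
s=cam("wrist"); p=ray(s,(261.4,184),.205); print(p)
to((p[0],p[1],.185-.019))
E
```

```text
[0.37866238 0.35872069 0.205     ]
shift [0.004 0.01  0.383] turn [-0. -0.  0.] psi 155.3 turn deg 0 q6 -0.45 eef [0.3785 0.3546 0.3191]
```

```bash
python3 -m creep '[[[0.003,0.007,0.12],[0,0,0],0.5],[[0.003,0.007,0.24],[0,0,0],0.5],[[0.003,0.007,0.32],[0,0,0],0.5],[[0.003,0.007,0.383],[0,0,0],0.5],[[0.003,0.007,0.383],[0,0,0],0.5],[[0.003,0.007,0.383],[0,0,0],0],[[0.003,0.007,0.383],[0,0,0],-0.1],[[0.003,0.007,0.383],[0,0,0],-1],[[0.003,0.007,0.383],[0,0,0],-1],[[0.003,0.007,0.383],[0,0,0],-1],[[0.003,0.007,0.383],[0,0,0],-1]]' 40
python3 -m creep '[[[0,0,0],[0,0,0],-1],[[0,0,-0.02],[0,0,0],-1],[[0,0,-0.08],[0,0,0],-1],[[0,0,-0.16],[0,0,0],-1],[[0,0,-0.16],[0,0,0],-1],[[0,0,-0.16],[0,0,0],-1]]' 40
python3 - <<'E'
from h import *
to((.6238,-.1794,.15)); to((.6238,-.1794,.015))
E
```

```text
time_s: 2.5
eef_pos: [0.38, 0.3574, 0.1687]
orientation: [0.674, 3.066, 0.006]
ft_force: [-0.8, 1.7, 6.2]
finger_gap: 0.0353
finger_force: 40.2
time_s: 3.1
eef_pos: [0.3797, 0.3567, 0.2311]
orientation: [0.675, 3.067, 0.002]
ft_force: [0.5, 0.2, -2.0]
finger_gap: 0.035
finger_force: 40.0
shift [-1.116 -0.961  0.202] turn [0.002 0.001 0.   ] psi 155.2 turn deg 0 q6 -0.45 eef [0.3797 0.3567 0.2311]
shift [-1.116 -0.961  0.54 ] turn [0.002 0.001 0.   ] psi 155.2 turn deg 0 q6 -0.45 eef [0.3797 0.3567 0.2311]
```

```bash
python3 -m creep '[[[-0.04,-0.035,0],[0,0,0],-1],[[-0.12,-0.1,0],[0,0,0],-1],[[-0.21,-0.18,0],[0,0,0],-1],[[-0.3,-0.26,0],[0,0,0],-1],[[-0.39,-0.34,0],[0,0,0],-1],[[-0.48,-0.41,0],[0,0,0],-1],[[-0.57,-0.49,0],[0,0,0],-1],[[-0.66,-0.57,0],[0,0,0],-1],[[-0.75,-0.65,0],[0,0,0],-1],[[-0.84,-0.72,0],[0,0,0],-1],[[-0.93,-0.8,0],[0,0,0],-1],[[-0.98,-0.84,0.05],[0,0,0],-1]]' 40
python3 -m creep '[[[-0.07,-0.06,0.05],[0,0,0],-1],[[-0.11,-0.1,0.1],[0,0,0],-1],[[-0.13,-0.12,0.15],[0,0,0],-1],[[-0.13,-0.12,0.2],[0,0,0],-1],[[-0.13,-0.12,0.2],[0,0,0],-1],[[-0.13,-0.12,0.2],[0,0,0],-1]]' 40
python3 - <<'E'
from h import *
to((.6238,-.1794,.0187))
s=cam("scene");u=proj(s,(.6238,-.1794,.05)).astype(int)
cv2.imwrite("pics/s2.png",cv2.resize(s["pixels"][u[1]-80:u[1]+50,u[0]-70:u[0]+70],None,fx=4,fy=4)[:,:,::-1])
E
```

```text
time_s: 4.3
eef_pos: [0.5953, -0.1167, 0.2106]
orientation: [0.679, 3.065, -0.002]
ft_force: [-0.0, 0.3, -1.0]
finger_gap: 0.035
finger_force: 40.1
time_s: 4.9
eef_pos: [0.6206, -0.1779, 0.1287]
orientation: [-0.674, -3.065, -0.001]
ft_force: [0.8, -0.1, -0.0]
finger_gap: 0.0352
finger_force: 40.1
shift [-0.01   0.     0.275] turn [-0.    -0.003  0.   ] psi 155.2 turn deg 0 q6 -1.47 eef [ 0.6206 -0.1779  0.1287]
```

View pics/s2.png

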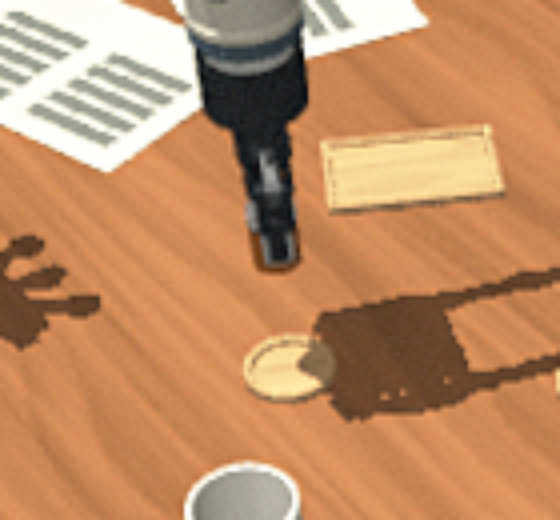

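The jar is upright in the grip above the round tray. Lowering it.

```bash
python3 -m creep '[[[-0.01,0,0.1],[0,0,0],-1],[[-0.01,0,0.18],[0,0,0],-1],[[-0.01,0,0.23],[0,0,0],-1],[[-0.01,0,0.26],[0,0,0],-1],[[-0.01,0,0.272],[0,0,0],-1],[[-0.01,0,0.272],[0,0,0],-1],[[-0.01,0,0.272],[0,0,0],-1]]' 40
python3 -m creep '[[[0,0,0.002],[0,0,0],-1],[[0,0,0.004],[0,0,0],-1],[[0,0,0.004],[0,0,0],-1]]' 40
```

```text
time_s: 5.65
eef_pos: [0.626, -0.1802, 0.0234]
orientation: [0.674, 3.065, -0.001]
ft_force: [-0.4, -0.1, -0.6]
finger_gap: 0.0349
finger_force: 40.1
time_s: 5.95
eef_pos: [0.6252, -0.18, 0.0201]
orientation: [0.674, 3.068, -0.0]
ft_force: [-0.1, -0.2, -0.4]
finger_gap: 0.035
finger_force: 40.1
```

```bash
python3 -m creep '[[[0,0,0.002],[0,0,0],-1],[[0,0,0.004],[0,0,0],-1],[[0,0,0.004],[0,0,0],-1]]' 40
python3 -m creep '[[[0,0,0.002],[0,0,0],-1],[[0,0,0.002],[0,0,0],-1]]' 40
```

```text
time_s: 6.25
eef_pos: [0.6248, -0.1799, 0.0178]
orientation: [-0.675, -3.068, -0.0]
ft_force: [-0.1, 0.1, -0.5]
finger_gap: 0.0354
finger_force: 40.1
time_s: 6.45
eef_pos: [0.625, -0.1799, 0.0177]
orientation: [0.674, 3.068, -0.0]
ft_force: [-1.2, 0.2, 2.1]
finger_gap: 0.0347
finger_force: 40.3
```

```bash
python3 -m creep '[[[0,0,0.001],[0,0,0],-1],[[0,0,0.001],[0,0,0],-0.05],[[0,0,0.001],[0,0,0],0.1],[[0,0,0.001],[0,0,0],0.3],[[0,0,0.001],[0,0,0],0.4],[[0,0,0.001],[0,0,0],0.4],[[0,0,-0.05],[0,0,0],0.4],[[0,0,-0.15],[0,0,0],0.4],[[0,0,-0.27],[0,0,0],0.4],[[0,0,-0.39],[0,0,0],0.4],[[0,0,-0.5],[0,0,0],1]]'
python3 - <<'E'
from h import *
to((.380,.3555,.27))
E
```

```text
time_s: 7.55
eef_pos: [0.6249, -0.1798, 0.2199]
orientation: [0.674, 3.067, -0.0]
ft_force: [0.9, 0.5, -1.0]
finger_gap: 0.0725
finger_force: 0.0
shift [ 1.117  0.958 -0.127] turn [0.    0.001 0.   ] psi 155.2 turn deg 0 q6 -1.47 eef [ 0.6249 -0.1798  0.2199]
```

```bash
python3 -m creep '[[[0.08,0.07,-0.08],[0,0,0],1],[[0.17,0.145,-0.12],[0,0,0],1],[[0.26,0.22,-0.12],[0,0,0],1],[[0.35,0.3,-0.12],[0,0,0],1],[[0.44,0.38,-0.12],[0,0,0],1],[[0.53,0.45,-0.12],[0,0,0],1],[[0.62,0.53,-0.12],[0,0,0],1],[[0.71,0.61,-0.12],[0,0,0],1],[[0.8,0.68,-0.12],[0,0,0],1],[[0.89,0.76,-0.12],[0,0,0],1],[[0.97,0.83,-0.12],[0,0,0],1],[[0.98,0.84,-0.12],[0,0,0],1]]'
python3 -m creep '[[[0.09,0.08,0],[0,0,0],1],[[0.13,0.11,0],[0,0,0],1],[[0.13,0.11,0],[0,0,0],1],[[0.13,0.11,0],[0,0,0],1]]'
python3 - <<'E'
from h import *
s=cam("wrist"); a=s["pixels"][110:230,200:320]
s=cam("top"); u=proj(s,(.624,-.179,.03)).astype(int); b=s["pixels"][u[1]-30:u[1]+30,u[0]-30:u[0]+30]
cv2.imwrite("pics/w2.png",np.hstack([cv2.resize(a,(480,480),interpolation=cv2.INTER_CUBIC),cv2.copyMakeBorder(cv2.resize(b,(300,300),interpolation=cv2.INTER_CUBIC),0,180,0,0,0)])[:,:,::-1]); print(u, observe()["eef_pos"])
E
```

```text
time_s: 8.75
eef_pos: [0.4078, 0.2931, 0.2653]
orientation: [-0.666, -3.069, -0.002]
ft_force: [-0.4, -0.4, -0.0]
finger_gap: 0.0852
finger_force: 0.0
time_s: 9.15
eef_pos: [0.3816, 0.3508, 0.2652]
orientation: [0.674, 3.068, -0.001]
ft_force: [-0.5, -0.3, -0.2]
finger_gap: 0.0857
finger_force: 0.0
[328 169] [0.38201225 0.35024165 0.26536695]
```

View pics/w2.png

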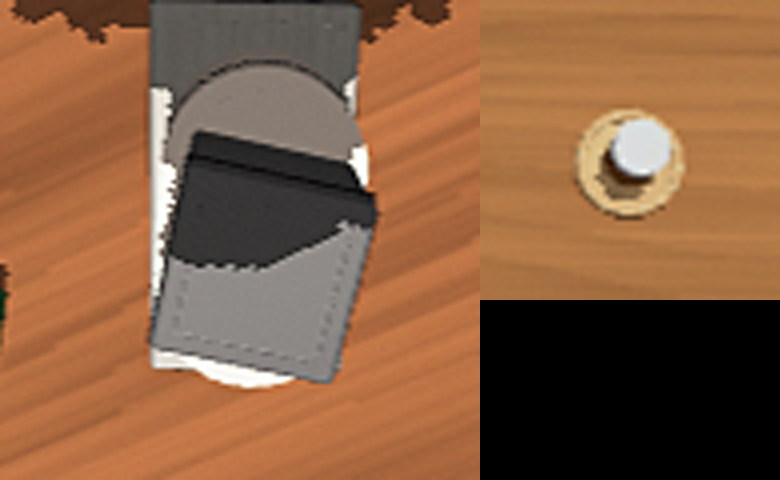

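Jar stands upright in the round tray. The square lid's corners in the wrist crop are about (189,154), (376,212), (332,382), (152,347).

```bash
python3 - <<'E'
from h import *
s=cam("wrist")
P=np.array([ray(s,(200+x/4-.4,110+y/4-.4),.155)[:2] for x,y in [(189,154),(376,212),(332,382),(152,347)]])
print(P.round(4),P.mean(0)); E=np.roll(P,-1,0)-P; print(np.hypot(*E.T),np.degrees(np.arctan2(E[:,1],E[:,0])))
t=cam("top"); print("jar",ray(t,(329.6,168.2),.054))
E
```

```text
[[0.3457 0.357 ]
 [0.375  0.3891]
 [0.4084 0.3641]
 [0.3828 0.3298]] [0.37796057 0.36000542]
[0.04342064 0.04168299 0.04280926 0.04596425] [  47.62489327  -36.85712863 -126.71768891  143.65432354]
jar [ 0.62416665 -0.17974964  0.054     ]
```

```bash
python3 - <<'E'
from h import *
to((.379,.358,.116),-38)
E
```

```text
shift [0.015 0.014 0.374] turn [0.    0.    0.218] psi 155.1 turn deg 13.1 q6 -0.46 eef [0.382  0.3503 0.2654]
```

```bash
python3 -m creep '[[[0.015,0.014,0.05],[0,0,0.12],0.6],[[0.015,0.014,0.15],[0,0,0.218],0.6],[[0.015,0.014,0.25],[0,0,0.218],0.6],[[0.015,0.014,0.33],[0,0,0.218],0.6],[[0.015,0.014,0.374],[0,0,0.218],0.6],[[0.015,0.014,0.374],[0,0,0.218],0.5],[[0.015,0.014,0.374],[0,0,0.218],0.2],[[0.015,0.014,0.374],[0,0,0.218],0.1],[[0.015,0.014,0.374],[0,0,0.218],-1],[[0.015,0.014,0.374],[0,0,0.218],-1],[[0.015,0.014,0.374],[0,0,0.218],-1],[[0.015,0.014,0.374],[0,0,0.218],-1]]' 40
python3 -m creep '[[[0,0,0],[0,0,0],-1],[[0,0,-0.02],[0,0,0],-1],[[0,0,-0.08],[0,0,0],-1],[[0,0,-0.2],[0,0,0],-1],[[0,0,-0.2],[0,0,0],-1],[[0,0,-0.2],[0,0,0],-1]]' 40
python3 - <<'E'
from h import *
to((.6078,.1612,.1),63.8);to((.6078,.1612,.1),-26.2)
E
```

```text
time_s: 10.55
eef_pos: [0.3792, 0.3595, 0.118]
orientation: [1.019, 2.969, 0.005]
ft_force: [0.8, 0.7, 6.4]
finger_gap: 0.0438
finger_force: 41.5
time_s: 11.15
eef_pos: [0.3786, 0.3593, 0.1975]
orientation: [1.019, 2.97, 0.004]
ft_force: [-0.8, 0.4, -1.8]
finger_gap: 0.0437
finger_force: 41.4
shift [-0.756 -0.04   0.244] turn [ 3.000e-03 -1.000e-03  1.305e+00] psi 142.1 turn deg 78.3 q6 -0.22 eef [0.3786 0.3593 0.1975]
shift [-0.756 -0.04   0.244] turn [ 0.003  0.001 -0.195] psi 142.1 turn deg -11.7 q6 -0.22 eef [0.3786 0.3593 0.1975]
```

```bash
python3 -m creep '[[[-0.04,0,0],[0,0,0],-1],[[-0.13,-0.01,0],[0,0,-0.05],-1],[[-0.24,-0.015,0],[0,0,-0.1],-1],[[-0.35,-0.02,0],[0,0,-0.15],-1],[[-0.46,-0.025,0],[0,0,-0.195],-1],[[-0.57,-0.03,0.02],[0,0,-0.195],-1],[[-0.67,-0.035,0.1],[0,0,-0.195],-1],[[-0.73,-0.04,0.2],[0,0,-0.195],-1],[[-0.756,-0.04,0.3],[0,0,-0.195],-1],[[-0.756,-0.04,0.36],[0,0,-0.195],-1],[[-0.756,-0.04,0.36],[0,0,-0.195],-1],[[-0.756,-0.04,0.36],[0,0,-0.195],-1]]' 40
python3 - <<'E'
from h import *
to((.6078,.1612,.018),-26.2)
E
```

```text
time_s: 12.35
eef_pos: [0.6064, 0.1599, 0.0506]
orientation: [-0.711, -3.057, 0.002]
ft_force: [0.0, 0.1, -0.6]
finger_gap: 0.0436
finger_force: 41.2
shift [-0.002  0.005  0.081] turn [-0.002 -0.002  0.   ] psi 153.8 turn deg 0.0 q6 -0.91 eef [0.6064 0.1599 0.0506]
```

```bash
python3 -m creep '[[[-0.002,0.003,0.03],[0,0,0],-1],[[-0.002,0.003,0.06],[0,0,0],-1],[[-0.002,0.003,0.075],[0,0,0],-1],[[-0.002,0.003,0.081],[0,0,0],-1],[[-0.002,0.003,0.081],[0,0,0],-1]]' 40
python3 -m creep '[[[0,0,0.002],[0,0,0],-1],[[0,0,0.002],[0,0,0],-1],[[0,0,0.002],[0,0,0],-1]]' 40
```

```text
time_s: 12.85
eef_pos: [0.608, 0.1614, 0.0188]
orientation: [-0.711, -3.059, 0.0]
ft_force: [0.0, 0.6, -1.5]
finger_gap: 0.0434
finger_force: 41.2
time_s: 13.15
eef_pos: [0.6085, 0.1613, 0.0189]
orientation: [0.711, 3.059, 0.0]
ft_force: [0.1, -0.3, -1.5]
finger_gap: 0.0437
finger_force: 41.2
```

```bash
python3 -m creep '[[[0,0,0.003],[0,0,0],-1],[[0,0,0.003],[0,0,0],-1]]' 40
python3 -m creep '[[[0,0,0.002],[0,0,0],-1],[[0,0,0.002],[0,0,0],-1]]' 40
python3 -m creep '[[[0,0,0.002],[0,0,0],-1],[[0,0,0.002],[0,0,0],-1]]' 40
```

```text
time_s: 13.35
eef_pos: [0.6083, 0.1613, 0.0172]
orientation: [-0.712, -3.06, 0.0]
ft_force: [-0.4, -0.2, -1.3]
finger_gap: 0.0437
finger_force: 41.2
time_s: 13.55
eef_pos: [0.6084, 0.1613, 0.017]
orientation: [0.711, 3.06, 0.0]
ft_force: [-2.2, -1.0, 2.3]
finger_gap: 0.0436
finger_force: 41.6
time_s: 13.75
eef_pos: [0.6084, 0.1613, 0.017]
orientation: [0.711, 3.06, 0.0]
ft_force: [-3.2, -0.0, 5.6]
finger_gap: 0.0436
finger_force: 42.2
```

```bash
python3 -m creep '[[[0,0,0],[0,0,0],0.1],[[0,0,0],[0,0,0],0.3],[[0,0,0],[0,0,0],0.5],[[0,0,0],[0,0,0],0.6],[[0,0,0],[0,0,0],0.6],[[0,0,-0.05],[0,0,0],0.6],[[0,0,-0.15],[0,0,0],0.6],[[0,0,-0.27],[0,0,0],0.6],[[0,0,-0.39],[0,0,0],0.6],[[0,0,-0.5],[0,0,0],1],[[0,0,-0.5],[0,0,0],1]]'
python3 - <<'E'
from h import *
to((.381,.352,.215),-26)
E
```

```text
time_s: 14.85
eef_pos: [0.6106, 0.1618, 0.2252]
orientation: [0.708, 3.047, 0.009]
ft_force: [0.6, 0.3, 1.0]
finger_gap: 0.085
finger_force: 0.0
shift [0.725 0.173 0.019] turn [ 0.008  0.011 -0.003] psi 153.8 turn deg -0.2 q6 -0.91 eef [0.6106 0.1618 0.2252]
```

```bash
python3 -m creep '[[[0.08,0.02,-0.02],[0,0,0],1],[[0.19,0.045,-0.02],[0,0,0],1],[[0.3,0.07,-0.02],[0,0,0],1],[[0.41,0.1,-0.02],[0,0,0],1],[[0.52,0.125,-0.02],[0,0,0],1],[[0.63,0.15,0],[0,0,0],1],[[0.7,0.17,0.02],[0,0,0],1],[[0.725,0.173,0.02],[0,0,0],1],[[0.725,0.173,0.02],[0,0,0],1],[[0.725,0.173,0.02],[0,0,0],1],[[0.725,0.173,0.02],[0,0,0],1]]'
python3 - <<'E'
from h import *
s=cam("wrist"); a=s["pixels"][100:240,180:340]; print(observe()["eef_pos"])
s=cam("top"); u=proj(s,(.608,.161,.03)).astype(int); b=s["pixels"][u[1]-30:u[1]+30,u[0]-30:u[0]+30]; print(u,proj(s,(.608,.161,.054))-u+30)
a=cv2.resize(a,None,fx=3,fy=3,interpolation=cv2.INTER_CUBIC)
cv2.imwrite("pics/w3.png",np.hstack([a,cv2.copyMakeBorder(cv2.resize(b,(300,300),interpolation=cv2.INTER_CUBIC),0,120,0,0,0)])[:,:,::-1])
E
```

```text
time_s: 15.95
eef_pos: [0.3798, 0.3506, 0.2079]
orientation: [0.714, 3.059, 0.0]
ft_force: [0.3, -0.1, 0.3]
finger_gap: 0.0854
finger_force: 0.0
[0.37976268 0.35058505 0.20787334]
[224 172] [30.57781474 29.09260178]
```

View pics/w3.png

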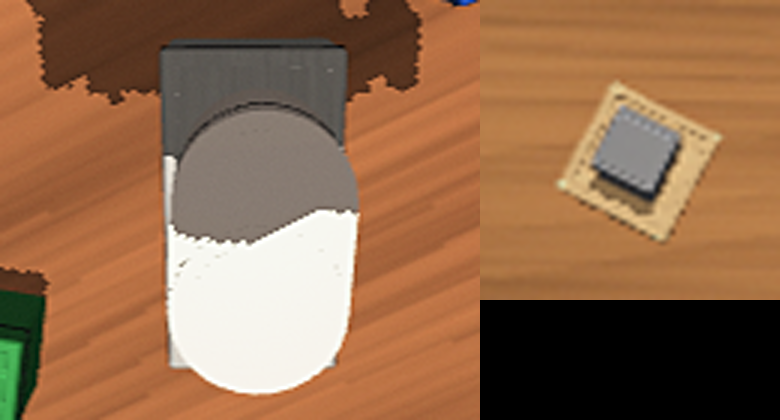

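Square box sits inside its tray. The oval lid outline in the crop: top (265,106), bottom (258,394), left side (172,215)→(168,300), right side (358,205)→(350,320).

```bash
python3 - <<'E'
from h import *
s=cam("wrist"); I=s["pixels"]; f=lambda p,z:ray(s,(180+p[0]/3-.33,100+p[1]/3-.33),z)[:2]
for z,q in [(.105,[(265,108),(258,394),(172,215),(168,300),(358,205),(350,320)])]:
    P=np.array([f(p,z) for p in q])
    print(P.round(4),"ends mid",P[:2].mean(0),"len",np.linalg.norm(P[0]-P[1]),[np.degrees(np.arctan2(*(P[i]-P[i+1])[::-1])) for i in (0,2,4)],"sides mid",P[2:].mean(0))
P=np.array([f(p,.055) for p in [(162,48),(346,48),(336,368),(170,368)]]); print("rect",P.round(4),P.mean(0),np.degrees(np.arctan2(*((P[0]+P[1]-P[2]-P[3])[::-1]))))
# fit oval: lid mask contour
hsv=cv2.cvtColor(I,cv2.COLOR_RGB2HSV); print([hsv[int(100+y/3),int(180+x/3)].tolist() for x,y in [(260,180),(260,320),(200,90),(165,200)]])
for n in ["top","scene"]:
    t=cam(n);h=cv2.cvtColor(t["pixels"],cv2.COLOR_RGB2HSV)
    u=proj(t,(.422,.0023,.006)); m=((h[:,:,1]<128)&(h[:,:,2]>165)).astype(np.uint8); m=cv2.morphologyEx(m,cv2.MORPH_CLOSE,np.ones((3,3)))
    for c in cv2.findContours(m,cv2.RETR_EXTERNAL,cv2.CHAIN_APPROX_NONE)[0]:
        if cv2.pointPolygonTest(c,(float(u[0]),float(u[1])),False)>0:
            W=cont_world(t,c,.007); mu=cv2.moments((W*1000).astype(np.float32)); print(n,mu['m10']/mu['m00'],mu['m01']/mu['m00'],np.degrees(.5*np.arctan2(2*mu['mu11'],mu['mu20']-mu['mu02'])))
E
```

```text
[[0.3408 0.3798]
 [0.42   0.3394]
 [0.3567 0.3423]
 [0.3796 0.3289]
 [0.378  0.3919]
 [0.4099 0.3753]] ends mid [0.38042204 0.35963642] len 0.08887343311243724 [np.float64(152.94277464710683), np.float64(149.74597371263357), np.float64(152.50189163655125)] sides mid [0.38105604 0.35957303]
rect [[0.3158 0.3563]
 [0.3426 0.4105]
 [0.447  0.3602]
 [0.4196 0.3048]] [0.38127673 0.35792591] 153.93082199959542
[[14, 42, 135], [27, 9, 247], [18, 28, 91], [35, 8, 187]]
top 421.05425346158256 2.0580160490657278 -26.737397134056014
scene 422.55844169031957 3.087717459662575 -27.281113692551195
```

```bash
python3 - <<'E'
from h import *
to((.381,.3588,.066),-27.7)
E
```

```text
shift [0.005 0.02  0.354] turn [0.    0.    0.024] psi 153.8 turn deg 1.5 q6 -0.43 eef [0.3792 0.3509 0.2077]
```

```bash
python3 -m creep '[[[0.005,0.02,0.05],[0,0,0.024],1],[[0.005,0.02,0.15],[0,0,0.024],1],[[0.005,0.02,0.25],[0,0,0.024],1],[[0.005,0.02,0.32],[0,0,0.024],1],[[0.005,0.02,0.354],[0,0,0.024],0.9],[[0.005,0.02,0.354],[0,0,0.024],0.6],[[0.005,0.02,0.354],[0,0,0.024],0.4],[[0.005,0.02,0.354],[0,0,0.024],0.2],[[0.005,0.02,0.354],[0,0,0.024],-1],[[0.005,0.02,0.354],[0,0,0.024],-1],[[0.005,0.02,0.354],[0,0,0.024],-1],[[0.005,0.02,0.354],[0,0,0.024],-1]]' 40
python3 -m creep '[[[0,0,0],[0,0,0],-1],[[0,0,-0.02],[0,0,0],-1],[[0,0,-0.08],[0,0,0],-1],[[0,0,-0.16],[0,0,0],-1],[[0,0,-0.16],[0,0,0],-1],[[0,0,-0.16],[0,0,0],-1]]' 40
python3 - <<'E'
from h import *
to((.422,.0024,.05),-27)
E
```

```text
time_s: 17.4
eef_pos: [0.3814, 0.3601, 0.0685]
orientation: [0.749, 3.048, 0.005]
ft_force: [0.2, -1.0, 6.3]
finger_gap: 0.0539
finger_force: 43.6
time_s: 18.0
eef_pos: [0.3806, 0.3597, 0.1307]
orientation: [0.749, 3.05, 0.002]
ft_force: [-1.2, -0.7, -2.2]
finger_gap: 0.0535
finger_force: 42.9
shift [-0.506 -0.744  0.201] turn [ 0.001  0.001 -0.01 ] psi 152.4 turn deg -0.6 q6 -0.4 eef [0.3806 0.3597 0.1307]
```

```bash
python3 -m creep '[[[-0.02,-0.03,-0.02],[0,0,-0.01],-1],[[-0.07,-0.1,-0.04],[0,0,-0.01],-1],[[-0.13,-0.19,-0.04],[0,0,-0.01],-1],[[-0.19,-0.28,-0.04],[0,0,-0.01],-1],[[-0.25,-0.37,-0.04],[0,0,-0.01],-1],[[-0.31,-0.46,-0.04],[0,0,-0.01],-1],[[-0.37,-0.55,-0.04],[0,0,-0.01],-1],[[-0.43,-0.64,0],[0,0,-0.01],-1],[[-0.48,-0.71,0.07],[0,0,-0.01],-1],[[-0.506,-0.744,0.15],[0,0,-0.01],-1],[[-0.506,-0.744,0.2],[0,0,-0.01],-1],[[-0.506,-0.744,0.2],[0,0,-0.01],-1]]' 40
python3 -m creep '[[[0,0,0],[0,0,0],-1]]'
python3 - <<'E'
from h import *
to((.422,.0024,.0185),-27)
E
```

```text
time_s: 19.2
eef_pos: [0.4183, 0.0015, 0.0447]
orientation: [-0.734, -3.045, 0.002]
ft_force: [-0.3, 0.3, -1.5]
finger_gap: 0.0534
finger_force: 42.9
time_s: 19.3
eef_pos: [0.4209, 0.0021, 0.0492]
orientation: [-0.733, -3.052, 0.0]
ft_force: [0.7, 0.2, -1.2]
finger_gap: 0.0534
finger_force: 42.9
shift [-0.002  0.002  0.077] turn [-0.001 -0.002 -0.   ] psi 153.0 turn deg -0.0 q6 -1.18 eef [0.4209 0.0021 0.0492]
```

```bash
python3 -m creep '[[[-0.001,0.001,0.03],[0,0,0],-1],[[-0.001,0.001,0.055],[0,0,0],-1],[[-0.001,0.001,0.07],[0,0,0],-1],[[-0.001,0.001,0.077],[0,0,0],-1],[[-0.001,0.001,0.077],[0,0,0],-1],[[-0.001,0.001,0.077],[0,0,0],-1]]' 40
python3 -m creep '[[[0,0,0.003],[0,0,0],-1],[[0,0,0.003],[0,0,0],-1]]' 40
python3 -m creep '[[[0,0,0.002],[0,0,0],-1],[[0,0,0.002],[0,0,0],-1]]' 40
```

```text
time_s: 19.9
eef_pos: [0.4224, 0.0021, 0.0196]
orientation: [0.734, 3.054, 0.0]
ft_force: [0.2, 0.0, -2.2]
finger_gap: 0.0535
finger_force: 43.0
time_s: 20.1
eef_pos: [0.4224, 0.002, 0.0183]
orientation: [0.734, 3.054, 0.0]
ft_force: [-0.1, -1.0, -2.2]
finger_gap: 0.0535
finger_force: 43.0
time_s: 20.3
eef_pos: [0.4225, 0.002, 0.0176]
orientation: [0.734, 3.054, 0.0]
ft_force: [-0.9, 0.3, -1.2]
finger_gap: 0.0533
finger_force: 43.0
```

```bash
python3 -m creep '[[[0,0,0.002],[0,0,0],-1],[[0,0,0.003],[0,0,0],-1],[[0,0,0.003],[0,0,0],-1]]' 40
python3 -m creep '[[[0,0,0],[0,0,0],0.3],[[0,0,0],[0,0,0],0.4],[[0,0,0],[0,0,0],0.6],[[0,0,0],[0,0,0],0.8],[[0,0,0],[0,0,0],0.8],[[0,0,-0.05],[0,0,0],0.8],[[0,0,-0.15],[0,0,0],0.8],[[0,0,-0.27],[0,0,0],1],[[0,0,-0.39],[0,0,0],1],[[0,0,-0.39],[0,0,0],1],[[0,0,-0.39],[0,0,0],1]]'
python3 - <<'E'
from h import *
to((.3813,.356,.165),-26.1)
E
```

```text
time_s: 20.6
eef_pos: [0.4225, 0.002, 0.0175]
orientation: [0.734, 3.054, 0.0]
ft_force: [-5.2, 0.3, 7.0]
finger_gap: 0.0532
finger_force: 43.9
time_s: 21.7
eef_pos: [0.423, 0.002, 0.1735]
orientation: [0.733, 3.052, 0.001]
ft_force: [-1.1, -0.1, -1.1]
finger_gap: 0.0853
finger_force: 0.0
shift [0.495 0.741 0.021] turn [ 0.001  0.003 -0.015] psi 153.0 turn deg -0.9 q6 -1.17 eef [0.423  0.002  0.1735]
```

```bash
python3 -m creep '[[[0.05,0.07,0],[0,0,-0.015],1],[[0.11,0.165,0],[0,0,-0.015],1],[[0.17,0.255,0],[0,0,-0.015],1],[[0.23,0.345,0],[0,0,-0.015],1],[[0.29,0.435,0],[0,0,-0.015],1],[[0.35,0.525,0],[0,0,-0.015],1],[[0.41,0.615,0],[0,0,-0.015],1],[[0.47,0.7,0.02],[0,0,-0.015],1],[[0.495,0.741,0.02],[0,0,-0.015],1],[[0.495,0.741,0.02],[0,0,-0.015],1],[[0.495,0.741,0.02],[0,0,-0.015],1],[[0.495,0.741,0.02],[0,0,-0.015],1]]'
python3 - <<'E'
from h import *
s=cam("wrist"); a=s["pixels"][90:250,160:350]; print(observe()["eef_pos"])
s=cam("top"); u=proj(s,(.422,.002,.03)).astype(int); b=s["pixels"][u[1]-35:u[1]+35,u[0]-35:u[0]+35]
a=cv2.resize(a,None,fx=2.5,fy=2.5,interpolation=cv2.INTER_CUBIC)
cv2.imwrite("pics/w4.png",np.hstack([a,cv2.copyMakeBorder(cv2.resize(b,(300,300),interpolation=cv2.INTER_CUBIC),0,100,0,0,0)])[:,:,::-1])
E
```

```text
time_s: 22.9
eef_pos: [0.3805, 0.3549, 0.1633]
orientation: [-0.711, -3.059, 0.002]
ft_force: [-0.6, -0.3, -0.6]
finger_gap: 0.0851
finger_force: 0.0
[0.38071722 0.35491065 0.16371577]
```

View pics/w4.png

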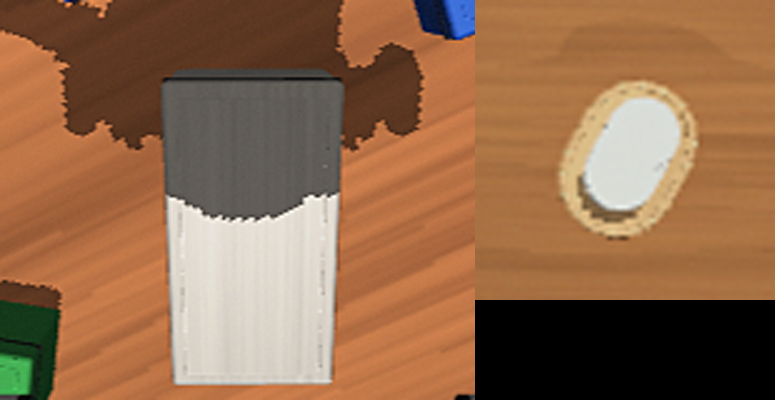

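Oval sits inside its tray. Rect tin lid corners in the crop are (163,80), (343,80), (331,383), (174,383), square with the tool.

```bash
python3 - <<'E'
from h import *
s=cam("wrist")
P=np.array([ray(s,(160+x/2.5-.3,90+y/2.5-.3),.055)[:2] for x,y in [(163,80),(343,80),(331,383),(174,383)]])
E=np.roll(P,-1,0)-P; print(P.round(4),P.mean(0),np.hypot(*E.T),np.degrees(np.arctan2(E[:,1],E[:,0])))
c=P.mean(0); to((c[0]+.0005,c[1]-.0007,.015),np.degrees(np.arctan2(*((P[0]+P[1]-P[2]-P[3])[::-1]))))
E
```

```text
[[0.3162 0.3564]
 [0.3431 0.4109]
 [0.4472 0.3601]
 [0.4201 0.3052]] [0.38164991 0.35812865] [0.06080871 0.11577019 0.06126542 0.11578071] [  63.72403529  -26.01275556 -116.265003    153.76121296]
shift [-0.     0.006  0.373] turn [ 0.     0.    -0.001] psi 153.8 turn deg -0.1 q6 -0.43 eef [0.3809 0.3551 0.1642]
```

```bash
python3 -m creep '[[[0,0.006,0.08],[0,0,0],1],[[0,0.006,0.18],[0,0,0],1],[[0,0.006,0.27],[0,0,0],1],[[0,0.006,0.34],[0,0,0],1],[[0,0.006,0.373],[0,0,0],1],[[0,0.006,0.373],[0,0,0],0.8],[[0,0.006,0.373],[0,0,0],0.6],[[0,0.006,0.373],[0,0,0],0.4],[[0,0.006,0.373],[0,0,0],-1],[[0,0.006,0.373],[0,0,0],-1],[[0,0.006,0.373],[0,0,0],-1],[[0,0.006,0.373],[0,0,0],-1]]' 40
python3 -m creep '[[[0,0,0],[0,0,0],-1],[[0,0,-0.02],[0,0,0],-1],[[0,0,-0.08],[0,0,0],-1],[[0,0,-0.18],[0,0,0],-1],[[0,0,-0.28],[0,0,0],-1],[[0,0,-0.28],[0,0,0],-1],[[0,0,-0.28],[0,0,0],-1]]' 40
python3 - <<'E'
from h import *
to((.3993,-.3321,.05),-29.7)
E
```

```text
time_s: 24.25
eef_pos: [0.3827, 0.359, 0.0174]
orientation: [0.709, 3.058, 0.004]
ft_force: [-0.8, 0.1, 6.7]
finger_gap: 0.0614
finger_force: 47.3
time_s: 24.95
eef_pos: [0.3818, 0.3586, 0.1278]
orientation: [0.709, 3.059, 0.003]
ft_force: [0.8, -0.2, -4.3]
finger_gap: 0.0616
finger_force: 46.5
shift [-0.799 -1.532  0.192] turn [0.002 0.001 0.06 ] psi 153.9 turn deg 3.6 q6 -0.43 eef [0.3818 0.3586 0.1278]
```

```bash
python3 -m creep '[[[-0.01,-0.03,-0.02],[0,0,0],-1],[[-0.05,-0.1,-0.03],[0,0,0],-1],[[-0.1,-0.19,-0.03],[0,0,0.01],-1],[[-0.15,-0.28,-0.03],[0,0,0.02],-1],[[-0.2,-0.37,-0.03],[0,0,0.03],-1],[[-0.24,-0.46,-0.03],[0,0,0.04],-1],[[-0.29,-0.55,-0.03],[0,0,0.05],-1],[[-0.34,-0.64,-0.03],[0,0,0.06],-1],[[-0.38,-0.73,-0.03],[0,0,0.06],-1],[[-0.43,-0.82,-0.03],[0,0,0.06],-1],[[-0.48,-0.91,-0.03],[0,0,0.06],-1],[[-0.51,-0.98,-0.03],[0,0,0.06],-1]]' 40
python3 -m creep '[[[0,0,0],[0,0,0],-1],[[0,0,0],[0,0,0],-1]]' 40
python3 - <<'E'
from h import *
to((.3993,-.3321,.06),-29.7)
E
```

```text
time_s: 26.15
eef_pos: [0.3905, -0.0859, 0.1371]
orientation: [-0.807, -3.033, 0.001]
ft_force: [0.7, 0.0, -3.2]
finger_gap: 0.0614
finger_force: 46.2
time_s: 26.35
eef_pos: [0.3909, -0.0839, 0.1374]
orientation: [-0.808, -3.032, -0.001]
ft_force: [0.5, -0.1, -3.8]
finger_gap: 0.0616
finger_force: 46.4
shift [-0.328 -0.528  0.192] turn [-0.    -0.003 -0.002] psi 150.2 turn deg -0.1 q6 -1.35 eef [ 0.3909 -0.0839  0.1374]
```

```bash
python3 -m creep '[[[-0.03,-0.05,0],[0,0,0],-1],[[-0.08,-0.13,0],[0,0,0],-1],[[-0.13,-0.21,0],[0,0,0],-1],[[-0.19,-0.3,0],[0,0,0],-1],[[-0.24,-0.39,0],[0,0,0],-1],[[-0.29,-0.47,0.05],[0,0,0],-1],[[-0.32,-0.515,0.12],[0,0,0],-1],[[-0.328,-0.528,0.19],[0,0,0],-1],[[-0.328,-0.528,0.19],[0,0,0],-1],[[-0.328,-0.528,0.19],[0,0,0],-1],[[-0.328,-0.528,0.19],[0,0,0],-1]]' 40
python3 - <<'E'
from h import *
to((.3993,-.3321,.0224),-29.7)
E
```

```text
time_s: 27.45
eef_pos: [0.4025, -0.3315, 0.0648]
orientation: [0.803, 3.035, -0.001]
ft_force: [-1.2, -0.1, -2.7]
finger_gap: 0.0615
finger_force: 46.4
shift [ 0.006 -0.005  0.106] turn [-0.     0.002  0.001] psi 150.4 turn deg 0.1 q6 -1.81 eef [ 0.4025 -0.3315  0.0648]
```

```bash
python3 -m creep '[[[0.005,-0.004,0.03],[0,0,0],-1],[[0.005,-0.004,0.06],[0,0,0],-1],[[0.005,-0.004,0.085],[0,0,0],-1],[[0.005,-0.004,0.1],[0,0,0],-1],[[0.005,-0.004,0.1],[0,0,0],-1],[[0.005,-0.004,0.1],[0,0,0],-1]]' 40
python3 -m creep '[[[0,0,0.003],[0,0,0],-1],[[0,0,0.003],[0,0,0],-1]]' 40
```

```text
time_s: 28.05
eef_pos: [0.3988, -0.3324, 0.0226]
orientation: [-0.806, -3.036, -0.0]
ft_force: [-0.2, 0.6, -4.1]
finger_gap: 0.0614
finger_force: 46.7
time_s: 28.25
eef_pos: [0.3988, -0.3324, 0.0215]
orientation: [-0.806, -3.036, -0.0]
ft_force: [0.3, 0.4, -3.5]
finger_gap: 0.0614
finger_force: 46.7
```

```bash
python3 -m creep '[[[0,0,0.002],[0,0,0],-1],[[0,0,0.002],[0,0,0],-1]]' 40
python3 -m creep '[[[0,0,0.002],[0,0,0],-1],[[0,0,0.002],[0,0,0],-1]]' 40
```

```text
time_s: 28.45
eef_pos: [0.3989, -0.3325, 0.0213]
orientation: [0.806, 3.036, -0.0]
ft_force: [-2.1, 0.7, -0.8]
finger_gap: 0.0615
finger_force: 46.8
time_s: 28.65
eef_pos: [0.3989, -0.3325, 0.0213]
orientation: [0.806, 3.036, -0.0]
ft_force: [-4.4, 3.1, 5.1]
finger_gap: 0.0616
finger_force: 47.6
```

Contact; release and retreat, then check.

```bash
python3 -m creep '[[[0,0,0],[0,0,0],0.5],[[0,0,0],[0,0,0],0.6],[[0,0,0],[0,0,0],0.8],[[0,0,0],[0,0,0],1],[[0,0,0],[0,0,0],1],[[0,0,-0.05],[0,0,0],1],[[0,0,-0.15],[0,0,0],1],[[0,0,-0.27],[0,0,0],1],[[0,0,-0.39],[0,0,0],1],[[0,0,-0.5],[0,0,0],1],[[0,0,-0.5],[0,0,0],1],[[0,0,-0.5],[0,0,0],1]]'
python3 - <<'E'
from h import *
a=cam("scene")["pixels"]; b=cam("top")["pixels"]
cv2.imwrite("pics/end.png",np.hstack([cv2.resize(a[110:310,130:330],(400,400)),cv2.resize(b[100:300,190:430][:, :200],(400,400))])[:,:,::-1])
E
```

```text
time_s: 29.85
eef_pos: [0.3994, -0.3328, 0.2216]
orientation: [0.805, 3.034, -0.002]
ft_force: [0.2, 0.1, -1.0]
finger_gap: 0.0852
finger_force: 0.0
```

View pics/end.png

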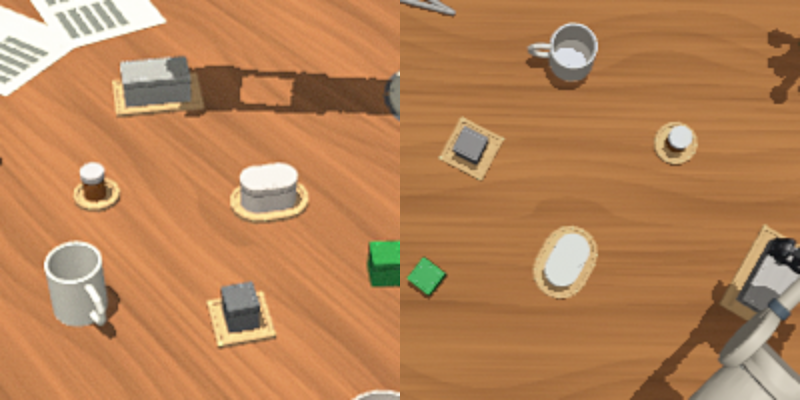

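The scene view shows all four containers upright, each inside its own tray: rect tin (155,82), jar (93,180), oval (268,188), square (240,305). The mug is where it was, and the arm is clear.

```bash
python3 -c "
from cell import *
print(hand_in())"
```

```text
the job is handed in; nothing more can be done
None
```

All four containers were set upright into the trays of their own shape, the mug and the tub were not touched, and the job was handed in at about 30 s; no verdict came back.

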